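# Carry a row of columns from the storage rack to the run cradle in the same order

### The arm

A 6-joint arm with a two-finger parallel gripper is mounted at the origin on a cart in front of the work surface, level with it; the furniture and walls round the work are solid. World frame = base frame: x ahead of the robot, y to its left, z up, the work surface at z = 0. Lengths are in m, angles in rad, forces in N, time in s.
With the tool pointing down it reaches from about 0.35 to 0.775 m from the base axis. Payload 5.5 kg.
Tool frame: the origin (TCP) lies midway between the tips of the shut fingers; the grasp point (between the pads) lies 19 mm behind it; z points along the fingers, y is the line along which they close (so a half turn about z gives the same grasp; the last joint's range is limited). The gripper opens to 85 mm and grips with 20 to 120 N. Pads are 22 mm wide; open, the fingers measure 114 mm over their backs; the gripper's body (76 mm by 85 mm) begins 54 mm behind the grasp point. The pads swing forward as they close: fully open they stand 13 mm farther back than shut.
Start: joints at [-0.14, 0.313, 0.046, 1.304, 0, 1.431], TCP at [0.575, -0, 0.231] pointing down, gripper open.
Joint ranges: [-2.76, 2.76], [-0.86, 1.69], [-1.03, 1.26], [-2.2, 2.34], [-1.47, 1.5], [-3.14, 3.14]. Speed limits (rad/s): [2.57, 2.57, 3.14, 3.14, 3.14, 3.14].

### API

Orientations are given as a unit quaternion [w, x, y, z].
In Python, from workcell import env gives the robot as it stands. The module is installed in compiled form; this text tells all that it offers.
- The arm moves only by the tool carry_out, never from a script. Its argument "series" is a list of rows, each an object with "delta_rot": the turn, a rotation vector about the world's x, y, z normalised to -1 to 1, where 1 is 0.1 rad, a list of three; "travel": the shift along the world's x, y, z normalised to -1 to 1, where 1 is 0.025 m, a list of three; "fingers": the closure, from -1 (fully open) to 1 (shut). In form: [{"delta_rot": [ax, ay, az], "travel": [tx, ty, tz], "fingers": fingers}, ...]. A call has 1 to 5 rows; each row shifts and turns the commanded pose from where the row before left it; what a row does not reach is not made up. A row lasts 1/8 s, in which the tool goes at most 62.5 mm and 10.7 degrees, less where a joint would pass 70% of its speed; a pose out of reach is approached as far as the arm can. A call with a number of a shift or a turn outside -1 to 1 is refused whole. A call with a gripper value outside its range is refused whole. The fingers move at their own pace and stop on an object; "squeeze" is the grip in N (left out, the last holds). Time passes only in rows, so rows that do not move let the fingers close. It gives the time, the measured TCP pose, the force, the opening and the grip force at its end, in the units of the state.
- env.get_state(): the state, without advancing time (a new reading comes with each control period).
- env.read_camera(name): name is "scene" or "side" or "wrist"; returns a dict with "color" (400x640x3 uint8, red, green, blue), "fx", "fy", "cx", "cy" (pixels), "world_from_camera" (4x4, takes a point from camera to world coordinates); the wrist camera has in their place "hand_eye" (4x4, takes a point from camera to tool coordinates, whose origin is the TCP and whose axes are the flange's). Camera axes: x right, y up, looking along -z (the intrinsics and any distortion apply to the point x, -y, -z); pixel columns grow to the right and rows downward; lengths in m; the calibration is good to about 2 mm. A picture is of the moment at which its call begins: read the wrist's pose just before it. There is no depth.
- env.hand_in(): hands the job in; it is judged then, once.
The state is a dict: "clock": time; "joint_pos": joint angles; "qvel": joint speeds; "tau": joint torques, N m; "tcp_pos": TCP position; "orientation": TCP orientation; "wrist_force": force on the tool from outside, world axes, zero at the start; "ft_torque": the same for the moment, N m; "finger_gap": finger opening in m; "grip_force": force on a finger pad.
Only numpy, scipy, OpenCV 4.12 (cv2) and the standard library are available. Lean on these libraries where they do the work, as an engineer would, in place of code of your own. Each camera call takes 0.05 s, during which the arm holds its last target. There are 200 camera calls.

### The job

Move the four chromatography columns from their trays on the storage rack into the saddles of the dark steel run cradle, keeping their left-to-right order as the robot sees it, since the run sequence calls each column only by its position. Each one must lie seated in both combs, centred lengthwise; do not drop a column on the bench.

Things in the scene. Friction and masses are not known exactly. Their poses are not given: they have to be found in the camera images.
- column_128_mid (a point): the shortest of four steel chromatography columns: tube 12 mm thick, 128 mm long over all, a 19 mm hex nut near each end, red plugs at the tips, 90 g. Point: its middle, on the axis, 38 mm above the bench at the start; y runs along the column, both ends alike. Bare tube 37 mm either way from the middle; grasp there from above (fingers clear down to 15 mm above the bench).
- column_158_mid (a point): the second shortest of four steel chromatography columns: tube 12 mm thick, 158 mm long over all, a 19 mm hex nut near each end, red plugs at the tips, 90 g. Point: its middle, on the axis, 38 mm above the bench at the start; y runs along the column, both ends alike. Bare tube 52 mm either way from the middle; grasp there from above (fingers clear down to 15 mm above the bench).
- column_188_mid (a point): the second longest of four steel chromatography columns: tube 12 mm thick, 188 mm long over all, a 19 mm hex nut near each end, red plugs at the tips, 90 g. Point: its middle, on the axis, 38 mm above the bench at the start; y runs along the column, both ends alike. Bare tube 65 mm either way from the middle; grasp there from above (fingers clear down to 15 mm above the bench).
- column_218_mid (a point): the longest of four steel chromatography columns: tube 12 mm thick, 218 mm long over all, a 19 mm hex nut near each end, red plugs at the tips, 90 g. Point: its middle, on the axis, 38 mm above the bench at the start; y runs along the column, both ends alike. Bare tube 80 mm either way from the middle; grasp there from above (fingers clear down to 15 mm above the bench).
- tray_128: white moulded tray, 142 x 44 mm, 8 mm rim, two V saddles 51 mm apart; the 128 mm column lies in it at the start. Fixed on the storage rack, stays there. Origin under its centre; x runs along tray and column, y across. Neighbouring trays are 52 mm apart, centre to centre, in random order.
- tray_158: white moulded tray, 172 x 44 mm, 8 mm rim, two V saddles 81 mm apart; the 158 mm column lies in it at the start. Fixed on the storage rack, stays there. Origin under its centre; x runs along tray and column, y across. Neighbouring trays are 52 mm apart, centre to centre, in random order.
- tray_188: white moulded tray, 202 x 44 mm, 8 mm rim, two V saddles 111 mm apart; the 188 mm column lies in it at the start. Fixed on the storage rack, stays there. Origin under its centre; x runs along tray and column, y across. Neighbouring trays are 52 mm apart, centre to centre, in random order.
- tray_218: white moulded tray, 232 x 44 mm, 8 mm rim, two V saddles 141 mm apart; the 218 mm column lies in it at the start. Fixed on the storage rack, stays there. Origin under its centre; x runs along tray and column, y across. Neighbouring trays are 52 mm apart, centre to centre, in random order.
- storage_rack: fixed grey board, 244 (x) x 218 (y) x 6 mm, with the trays in a row along its y, at y = +78, +26, -26, -78 mm. Origin under its centre; x points away from the robot, y to the robot's left (turned up to 0.2 rad). Left or right of the cradle. A tall fixed instrument stands left of both (world x over 0.47 and y over 0.25 m): keep the arm drawn in while swinging past it from the start.
- run_cradle: fixed dark steel cradle 116 (x) x 222 (y) mm, origin under its centre, x away from the robot, y to its left. Two white combs, 6 mm thick, at x = +/-25.5; four lanes at y = +78, +26, -26, -78 mm. V saddles 30 mm wide, tops 44 mm high; a seated column lies along x across both combs, nuts outside them, axis 38 mm above the bench. Between the combs clear to 7 mm above the bench. End plates 36 mm high.

How it is judged:
By the outcome, as a careful person would: the job done as asked, in the order asked, and still so for the second after the job is handed in, with the robot touching nothing.
It also fails if it takes over 112 s, if anything falls off the work surface, if the arm or the gripper's body presses on something with over 40 N, if the wrist force passes 120 N, or if a joint passes its speed limit or range.

## Working session

There is one attempt and no reset: what is moved stays moved. The work goes in short steps, Python scripts to look and compute and a tool call to move; the robot and the scene stay as the last step left them, time stands still between calls to the robot, and variables do not carry over. Pictures are saved under pics/ and viewed, at most 14 in all, crops included, and the job is handed in when it is done.

Besides the shell and the picture viewer there is one more tool, called as a command line: name --argument value ..., lists and objects as JSON in quotes. carry_out: Moves the arm, as the interface text tells. Its arguments: {"type":"object","properties":{"series":{"type":"array","items":{"type":"object","properties":{"delta_rot":{"type":"array","items":{"type":"number"}},"travel":{"type":"array","items":{"type":"number"}},"fingers":{"type":"number"}}}},"squeeze":{"type":"number"}},"required":["series"]}

```bash
mkdir -p pics; cat > h.py <<'E'
import numpy as np, cv2
from workcell import env
from scipy.spatial.transform import Rotation as R
def ray(c,u,v):
    T=c['world_from_camera']; d=np.array([(u-c['cx'])/c['fx'],-(v-c['cy'])/c['fy'],-1.])
    return T[:3,3],T[:3,:3]@d
def onplane(c,u,v,z):
    o,d=ray(c,u,v); return o+d*(z-o[2])/d[2]
def cam(n):
    s=env.get_state(); c=env.read_camera(n)
    if n=='wrist':
        q=s['orientation']; T=np.eye(4); T[:3,:3]=R.from_quat([q[1],q[2],q[3],q[0]]).as_matrix(); T[:3,3]=s['tcp_pos']
        c['world_from_camera']=T@np.array(c['hand_eye'])
    c['world_from_camera']=np.array(c['world_from_camera']); return c
def save(c,p): cv2.imwrite(p,c['color'][:,:,::-1])
E
python3 - <<'E'
from h import *
print(env.get_state())
for n in ['scene','side','wrist']:
    c=cam(n); save(c,f'pics/{n}0.png'); print(n,[k for k in c],c['fx'],c['cx'],c['cy'],c['world_from_camera'].round(3).tolist())
    hs=cv2.cvtColor(c['color'],cv2.COLOR_RGB2HSV)
    m=(((hs[...,0]<8)|(hs[...,0]>172))&(hs[...,1]>140)&(hs[...,2]>70)).astype(np.uint8)
    k,l,st,ce=cv2.connectedComponentsWithStats(m)
    for i in range(1,k):
        if st[i,4]>8: print(st[i,4],ce[i].round(1),onplane(c,*ce[i],.038).round(4))
E
```

```text
{'clock': 0.0, 'joint_pos': array([-1.39582361e-01,  3.13976415e-01,  4.49975818e-02,  1.30359502e+00,
       -7.16342016e-06,  1.43116463e+00]), 'qvel': array([ 3.84644922e-04, -8.10506052e-04,  1.73931932e-04, -8.98414901e-04,
       -9.17872884e-05, -1.65170080e-04]), 'tau': array([-2.90074182e-03, -4.80629075e+01,  2.98531097e+01,  1.95313990e-02,
       -3.83516899e-04, -4.27451073e-05]), 'tcp_pos': array([5.74500040e-01, 6.85846215e-05, 2.30430118e-01]), 'orientation': array([-7.07632222e-04,  7.07089056e-01,  7.07123948e-01, -5.37745401e-04]), 'wrist_force': array([ 0.33277613, -0.3836981 , -0.05134178]), 'ft_torque': array([-0.01590955,  0.02195154,  0.08269019]), 'grip_force': 0.0, 'finger_gap': 0.08522983062632519}
scene ['color', 'fx', 'fy', 'cx', 'cy', 'world_from_camera'] 381.4336568499448 314.03885637847236 196.07904194892097 [[0.473, 0.576, -0.667, -0.04], [-0.881, 0.289, -0.374, -0.491], [-0.022, 0.765, 0.644, 0.59], [0.0, 0.0, 0.0, 1.0]]
79 [464.1  94.7] [ 1.195  -0.3628  0.038 ]
96 [ 61.2 112.5] [0.5339 0.7304 0.038 ]
112 [454.4 125.4] [ 0.9844 -0.3792  0.038 ]
29 [
[... 240 characters left out ...]
57  0.038 ]
side ['color', 'fx', 'fy', 'cx', 'cy', 'world_from_camera'] 425.2080548924025 325.27371589773765 197.41287622270855 [[-0.923, 0.146, -0.357, 0.217], [-0.386, -0.384, 0.839, 0.548], [-0.015, 0.912, 0.411, 0.392], [0.0, 0.0, 0.0, 1.0]]
86 [238.7 126.1] [ 1.0084 -0.5981  0.038 ]
72 [425.3 150.9] [ 0.3929 -0.5468  0.038 ]
11 [383.1 190.2] [ 0.426  -0.2528  0.038 ]
wrist ['color', 'fx', 'fy', 'cx', 'cy', 'hand_eye', 'world_from_camera'] 351.48402885621334 314.0840891656228 198.616358581794 [[1.0, 0.001, 0.001, 0.575], [-0.001, 0.962, 0.274, 0.07], [-0.001, -0.274, 0.962, 0.372], [0.0, 0.0, 0.0, 1.0]]
40 [209.  346.6] [ 0.4559 -0.1983  0.038 ]
43 [340.5 354.3] [ 0.6039 -0.2087  0.038 ]
```

View pics/scene0.png

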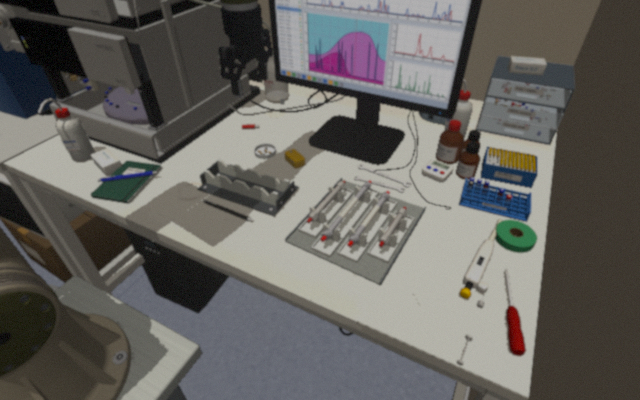

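View pics/side0.png

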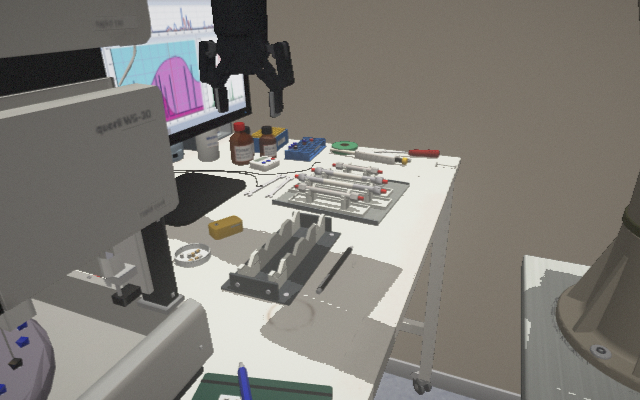

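View pics/wrist0.png

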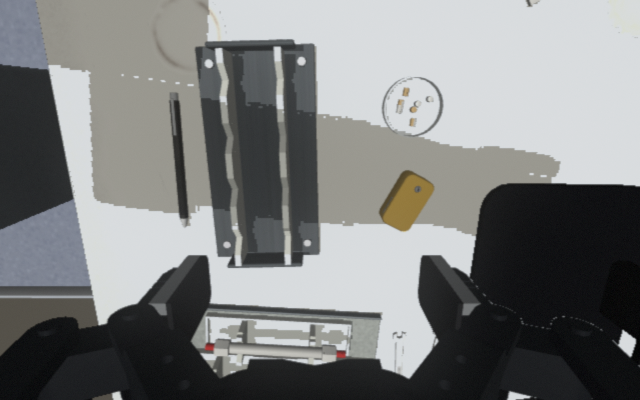

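The rack is on the right (scene, about 355,230), the cradle is in the middle (scene about 245,190; wrist bolts at (208,64), (302,61), (226,244), (307,242)), and the monitor is behind. I'll move the wrist camera over the rack.

carry_out --series '[{"travel": [-0.2, -1, 0], "delta_rot": [0, 0, 0], "fingers": -1}, {"travel": [-0.2, -1, 0], "delta_rot": [0, 0, 0], "fingers": -1}, {"travel": [-0.2, -1, 0], "delta_rot": [0, 0, 0], "fingers": -1}, {"travel": [-0.2, -1, 0], "delta_rot": [0, 0, 0], "fingers": -1}, {"travel": [-0.2, -1, 0], "delta_rot": [0, 0, 0], "fingers": -1}]'

```text
clock: 0.78
tcp_pos: [0.5496, -0.1257, 0.231]
orientation: [-0.0, 0.707, 0.707, -0.0]
wrist_force: [1.1, -0.6, -0.5]
finger_gap: 0.0852
grip_force: 0.0
```

carry_out --series '[{"travel": [0, -1, 0], "delta_rot": [0, 0, 0], "fingers": -1}, {"travel": [0, -1, 0], "delta_rot": [0, 0, 0], "fingers": -1}, {"travel": [0, -1, 0], "delta_rot": [0, 0, 0], "fingers": -1}, {"travel": [0, -1, 0], "delta_rot": [0, 0, 0], "fingers": -1}, {"travel": [0, -1, 0], "delta_rot": [0, 0, 0], "fingers": -1}]'

```text
clock: 1.4
tcp_pos: [0.55, -0.2512, 0.2312]
orientation: [-0.0, 0.707, 0.707, -0.0]
wrist_force: [-0.0, 0.0, -0.6]
finger_gap: 0.0855
grip_force: 0.0
```

carry_out --series '[{"travel": [0, -1, 0], "delta_rot": [0, 0, 0], "fingers": -1}, {"travel": [0, -1, 0], "delta_rot": [0, 0, 0], "fingers": -1}, {"travel": [0, 0, 0], "delta_rot": [0, 0, 0], "fingers": -1}, {"travel": [0, 0, 0], "delta_rot": [0, 0, 0], "fingers": -1}]'

```text
clock: 1.9
tcp_pos: [0.5499, -0.3001, 0.2311]
orientation: [-0.0, 0.707, 0.707, 0.0]
wrist_force: [-0.5, 0.1, -1.1]
finger_gap: 0.0854
grip_force: 0.0
```

```bash
python3 - <<'E'
from h import *
c=cam('wrist'); save(c,'pics/wrist1.png'); s=env.get_state(); print(s['tcp_pos'],s['clock'])
hs=cv2.cvtColor(c['color'],cv2.COLOR_RGB2HSV)
m=(((hs[...,0]<8)|(hs[...,0]>172))&(hs[...,1]>140)&(hs[...,2]>70)).astype(np.uint8)
k,l,st,ce=cv2.connectedComponentsWithStats(m)
for i in range(1,k):
    if st[i,4]>8: print(st[i],ce[i].round(1),onplane(c,*ce[i],.038).round(4))
# cradle bolts from wrist0 picture (pose at start)
c0=dict(c); T=np.eye(4); T[:3,:3]=R.from_quat([.707089,.707124,-.000538,-.000708]).as_matrix(); T[:3,3]=[.5745,.00007,.23043]
c0['world_from_camera']=T@np.array(c['hand_eye'])
g=cv2.imread('pics/wrist0.png')
cv2.imwrite('pics/w0crop.png',cv2.resize(g[30:280,180:340],None,fx=2.4,fy=2.4,interpolation=cv2.INTER_CUBIC))
P=[onplane(c0,*p,.006)[:2] for p in [(208,64),(302,61),(226,244),(307,242)]]; P=np.array(P); print(P.round(4),P.mean(0),[np.arctan2(*(P[b]-P[a])[::-1]) for a,b in[(0,1),(2,3),(2,0),(3,1)]])
E
```

```text
[ 0.54998496 -0.29965315  0.23125635] 1.95
[205  58   9   8  65] [209.1  61.6] [ 0.4562 -0.1983  0.038 ]
[370  70  10   7  66] [374.6  72.9] [ 0.6044 -0.2081  0.038 ]
[173 115   9   9  72] [177.2 118.7] [ 0.4224 -0.2481  0.038 ]
[396 130  10   8  73] [400.7 133.6] [ 0.6314 -0.262   0.038 ]
[191 171   9   8  65] [195.  174.5] [ 0.4341 -0.3011  0.038 ]
[374 183   9   7  61] [378.1 186. ] [ 0.6126 -0.3128  0.038 ]
[223 224   8   6  43] [226.6 226.7] [ 0.461 -0.355  0.038]
[339 231   9   6  45] [342.9 233.7] [ 0.5791 -0.3629  0.038 ]
[512 255  10   8  64] [516.3 258.4] [ 0.7603 -0.3906  0.038 ]
[[ 0.4705  0.1025]
 [ 0.5624  0.1051]
 [ 0.4749 -0.0875]
 [ 0.5661 -0.0851]] [0.51846903 0.00876297] [np.float64(0.0288665548683976), np.float64(0.02614710248591422), np.float64(1.5939105079971905), np.float64(1.5900324263696959)]
```

View pics/wrist1.png

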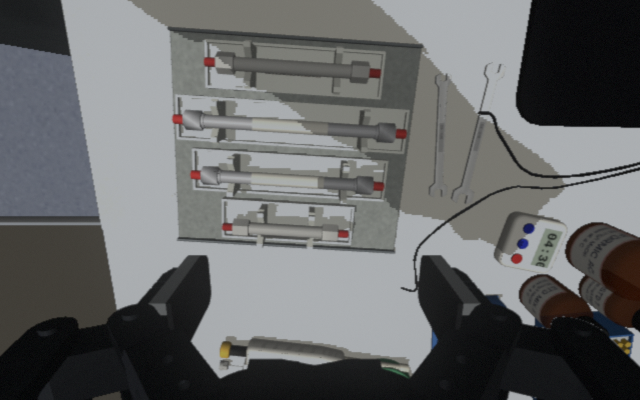

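View pics/w0crop.png

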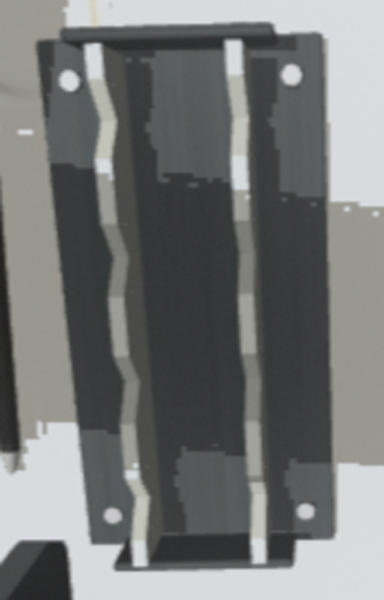

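Columns left to right on the rack are 158, 218, 188, 128, with mids 52 mm apart and a yaw of about -0.066. The cradle centre is about (0.518, 0.009), with a yaw of about +0.024. Next I turn the wrist +90° so the fingers close across the columns, and go over the first column.

carry_out --series '[{"travel": [-0.05, 0.24, 0], "delta_rot": [0, 0, 1], "fingers": 0.1}, {"travel": [-0.05, 0.24, 0], "delta_rot": [0, 0, 1], "fingers": 0.1}, {"travel": [-0.05, 0.24, 0], "delta_rot": [0, 0, 1], "fingers": 0.1}, {"travel": [-0.05, 0.24, 0], "delta_rot": [0, 0, 1], "fingers": 0.1}, {"travel": [-0.05, 0.24, 0], "delta_rot": [0, 0, 1], "fingers": 0.1}]'

```text
clock: 2.58
tcp_pos: [0.5439, -0.2688, 0.2316]
orientation: [0.0, 0.508, 0.861, 0.0]
wrist_force: [0.5, -0.6, 0.5]
finger_gap: 0.0382
grip_force: 0.0
```

carry_out --series '[{"travel": [-0.05, 0.24, 0], "delta_rot": [0, 0, 1], "fingers": 0.1}, {"travel": [-0.05, 0.24, 0], "delta_rot": [0, 0, 1], "fingers": 0.1}, {"travel": [-0.05, 0.24, 0], "delta_rot": [0, 0, 1], "fingers": 0.1}, {"travel": [-0.05, 0.24, 0], "delta_rot": [0, 0, 1], "fingers": 0.1}, {"travel": [-0.05, 0.24, 0], "delta_rot": [0, 0, 1], "fingers": 0.1}]'

```text
clock: 3.2
tcp_pos: [0.5375, -0.2388, 0.2317]
orientation: [0.0, 0.279, 0.96, 0.0]
wrist_force: [-0.7, 1.1, -0.6]
finger_gap: 0.0388
grip_force: 0.0
```

carry_out --series '[{"travel": [-0.05, 0.24, 0], "delta_rot": [0, 0, 1], "fingers": 0.1}, {"travel": [-0.05, 0.24, 0], "delta_rot": [0, 0, 1], "fingers": 0.1}, {"travel": [-0.05, 0.24, 0], "delta_rot": [0, 0, 1], "fingers": 0.1}, {"travel": [-0.05, 0.24, 0], "delta_rot": [0, 0, 1], "fingers": 0.1}, {"travel": [-0.05, 0.24, 0], "delta_rot": [0, 0, 1], "fingers": 0.1}]'

```text
clock: 3.82
tcp_pos: [0.5312, -0.2088, 0.2316]
orientation: [0.0, 0.033, 0.999, 0.0]
wrist_force: [-0.1, 0.5, -0.1]
finger_gap: 0.0385
grip_force: 0.0
```

carry_out --series '[{"travel": [-0.04, 0.26, 0], "delta_rot": [0, 0, 0.05], "fingers": 0.1}, {"travel": [0, 0, 0], "delta_rot": [0, 0, 0], "fingers": 0.1}, {"travel": [0, 0, 0], "delta_rot": [0, 0, 0], "fingers": 0.1}]'

```text
clock: 4.2
tcp_pos: [0.5304, -0.2034, 0.2314]
orientation: [0.0, 0.033, 0.999, -0.0]
wrist_force: [0.1, -0.3, 0.2]
finger_gap: 0.0385
grip_force: 0.0
```

```bash
python3 - <<'E'
from h import *
s=env.get_state(); c=cam('wrist'); save(c,'pics/wrist2.png'); print(s['tcp_pos'],s['joint_pos'].round(3),s['finger_gap'],s['clock'])
q=s['orientation']; M=R.from_quat([q[1],q[2],q[3],q[0]]).as_matrix(); print('tooly',M[:,1].round(4),'z',M[:,2].round(4))
hs=cv2.cvtColor(c['color'],cv2.COLOR_RGB2HSV)
m=(((hs[...,0]<8)|(hs[...,0]>172))&(hs[...,1]>140)&(hs[...,2]>70)).astype(np.uint8)
k,l,st,ce=cv2.connectedComponentsWithStats(m)
for i in range(1,k):
    if st[i,4]>20: print(st[i],ce[i].round(1),onplane(c,*ce[i],.038).round(4))
c0=dict(c); T=np.eye(4); T[:3,:3]=R.from_quat([.707089,.707124,-.000538,-.000708]).as_matrix(); T[:3,3]=[.5745,.00007,.23043]
c0['world_from_camera']=T@np.array(c['hand_eye'])
for p in [(237.5,265),(288.3,264.6),(218.8,48),(277,46.7)]: print('comb',onplane(c0,*p,.044).round(4))
E
```

```text
[ 0.53038508 -0.20343059  0.23143857] [-0.508  0.299  0.027  1.298  0.    -0.441] 0.03847866787788118 4.2
tooly [ 6.630e-02  9.978e-01 -1.000e-04] z [ 2.e-04 -1.e-04 -1.e+00]
[252  53   8  12  93] [255.4  58.5] [ 0.4235 -0.2484  0.038 ]
[195  71   8  12  86] [198.5  76.8] [ 0.4353 -0.3013  0.038 ]
[311  89   6  11  63] [313.6  94. ] [ 0.4571 -0.1987  0.038 ]
[142 107   7  10  61] [145.2 111.5] [ 0.4621 -0.3554  0.038 ]
[158 228   6   7  37] [160.7 230.9] [ 0.5801 -0.3632  0.038 ]
[312 242   5   7  32] [314.  244.7] [ 0.6057 -0.2083  0.038 ]
[211 255   7   8  51] [214.1 258.3] [ 0.614  -0.3134  0.038 ]
[627 331  13  17 141] [634.1 339.4] [0.744  0.1415 0.038 ]
[ 17 356   9   9  36] [ 21.8 359.3] [ 0.7244 -0.5507  0.038 ]
comb [ 0.4957 -0.0948  0.044 ]
comb [ 0.5479 -0.0944  0.044 ]
comb [0.492  0.1117 0.044 ]
comb [0.5425 0.1127 0.044 ]
```

View pics/wrist2.png

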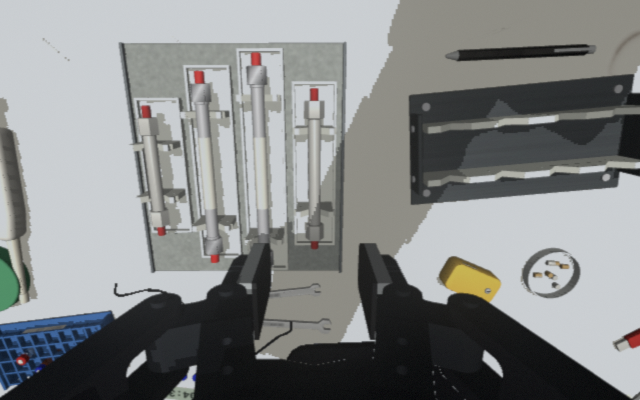

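Views agree within about 1 mm, and this one shows the gripper lined up with the rightmost-in-picture column (158). I'll descend and grasp.

carry_out --series '[{"travel": [0.02, 0, -1], "delta_rot": [0, 0, 0], "fingers": 0.1}, {"travel": [0, 0, -1], "delta_rot": [0, 0, 0], "fingers": 0.1}, {"travel": [0, 0, -1], "delta_rot": [0, 0, 0], "fingers": 0.1}, {"travel": [0, 0, -1], "delta_rot": [0, 0, 0], "fingers": 0.1}, {"travel": [0, 0, -1], "delta_rot": [0, 0, 0], "fingers": 0.1}]'

```text
clock: 4.88
tcp_pos: [0.5308, -0.2038, 0.1055]
orientation: [0.0, 0.033, 0.999, 0.0]
wrist_force: [0.6, -0.1, 0.6]
finger_gap: 0.0386
grip_force: 0.0
```

carry_out --series '[{"travel": [0, 0, -1], "delta_rot": [0, 0, 0], "fingers": 0.1}, {"travel": [0, 0, -1], "delta_rot": [0, 0, 0], "fingers": 0.1}, {"travel": [0, 0, -0.8], "delta_rot": [0, 0, 0], "fingers": 0.1}, {"travel": [0, 0, -0.65], "delta_rot": [0, 0, 0], "fingers": 0.1}, {"travel": [0, 0, 0], "delta_rot": [0, 0, 0], "fingers": 0.1}]'

```text
clock: 5.5
tcp_pos: [0.5298, -0.2031, 0.0188]
orientation: [-0.001, 0.033, 0.999, 0.001]
wrist_force: [0.1, 0.1, -0.0]
finger_gap: 0.0386
grip_force: 0.0
```

carry_out --series '[{"travel": [0, 0, 0], "delta_rot": [0, 0, 0], "fingers": 1}, {"travel": [0, 0, 0], "delta_rot": [0, 0, 0], "fingers": 1}, {"travel": [0, 0, 0], "delta_rot": [0, 0, 0], "fingers": 1}, {"travel": [0, 0, 0], "delta_rot": [0, 0, 0], "fingers": 1}]' --squeeze 50

```text
clock: 6.0
tcp_pos: [0.5315, -0.2037, 0.021]
orientation: [0.001, 0.033, 0.999, -0.0]
wrist_force: [-0.1, 1.9, 5.7]
finger_gap: 0.0103
grip_force: 49.0
```

```bash
python3 - <<'E'
from h import *
s=env.get_state(); print(s['tcp_pos'],s['finger_gap'],s['grip_force'],s['wrist_force'])
c=cam('wrist')
c2=dict(c); T=np.eye(4); 
M=np.array([[0,0,0]]*3,float); a=np.array([.0663,.9978,0]); z=np.array([0,0,-1.]); M=np.c_[np.cross(a,z),a,z]
T[:3,:3]=M; T[:3,3]=[.53039,-.20343,.23144]; c2['world_from_camera']=T@np.array(c['hand_eye'])
g=cv2.imread('pics/wrist2.png',0)
P=[]
for p in [(427,106),(619,89),(607,178)]:
    w=g[p[1]-5:p[1]+6,p[0]-5:p[0]+6].astype(float); w=np.clip(w-100,0,None); yy,xx=np.mgrid[-5:6,-5:6]
    u=(p[0]+(w*xx).sum()/w.sum(),p[1]+(w*yy).sum()/w.sum()); P.append(onplane(c2,*u,.006)[:2]); print(u,P[-1])
P=np.array(P); d=(P[1]-P[0]); print('ctr',(P[2]+P[0])/2,'yaw',np.arctan2(d[1],d[0])-np.pi/2, [np.linalg.norm(P[i]-P[j]) for i,j in((0,1),(1,2))])
E
```

```text
[ 0.53154795 -0.20365523  0.02104918] 0.010328570743527252 48.96437466144562 [-0.09365177  1.89800603  5.69981989]
(np.float64(425.74066797642433), np.float64(106.44597249508841)) [ 0.47639    -0.08640659]
(np.float64(618.3013245033112), np.float64(88.55960264900662)) [0.47197455 0.10481208]
(np.float64(605.8457101658255), np.float64(176.97801009372748)) [0.56242259 0.106834  ]
ctr [0.51940629 0.0102137 ] yaw 0.023086980101888033 [np.float64(0.1912696450576383), np.float64(0.0904706347261019)]
```

Grasped: gap 10.3 mm, grip 49 N. The second bolt measurement puts the cradle at (0.519, 0.0095) with yaw 0.0235. I'll carry the column to the +78 lane and check before lowering.

carry_out --series '[{"travel": [0, 0, 0.5], "delta_rot": [0, 0, 0], "fingers": 1}, {"travel": [0, 0, 0.75], "delta_rot": [0, 0, 0], "fingers": 1}, {"travel": [0, 0, 0.75], "delta_rot": [0, 0, 0], "fingers": 1}, {"travel": [0, 0, 1], "delta_rot": [0, 0, 0], "fingers": 1}, {"travel": [0, 0, 1], "delta_rot": [0, 0, 0], "fingers": 1}]'

```text
clock: 6.68
tcp_pos: [0.5303, -0.2036, 0.121]
orientation: [-0.0, 0.033, 0.999, -0.0]
wrist_force: [0.8, -0.0, -0.6]
finger_gap: 0.0101
grip_force: 48.8
```

carry_out --series '[{"travel": [-0.05, 0.6, 0], "delta_rot": [0, 0, 0.1], "fingers": 1}, {"travel": [-0.05, 0.9, 0], "delta_rot": [0, 0, 0.1], "fingers": 1}, {"travel": [-0.05, 1, 0], "delta_rot": [0, 0, 0.1], "fingers": 1}, {"travel": [-0.05, 1, 0], "delta_rot": [0, 0, 0.1], "fingers": 1}, {"travel": [-0.05, 1, 0], "delta_rot": [0, 0, 0.1], "fingers": 1}]'

```text
clock: 7.3
tcp_pos: [0.5228, -0.0882, 0.1184]
orientation: [-0.002, 0.007, 1.0, 0.001]
wrist_force: [-0.4, -0.1, -1.1]
finger_gap: 0.0103
grip_force: 48.8
```

carry_out --series '[{"travel": [-0.05, 1, 0], "delta_rot": [0, 0, 0.1], "fingers": 1}, {"travel": [-0.05, 1, 0], "delta_rot": [0, 0, 0.1], "fingers": 1}, {"travel": [-0.05, 1, 0], "delta_rot": [0, 0, 0.1], "fingers": 1}, {"travel": [-0.05, 1, 0], "delta_rot": [0, 0, 0.1], "fingers": 1}, {"travel": [-0.05, 1, 0], "delta_rot": [0, 0, 0], "fingers": 1}]'

```text
clock: 7.92
tcp_pos: [0.5161, 0.0364, 0.1185]
orientation: [-0.002, -0.013, 1.0, 0.0]
wrist_force: [-0.0, 0.3, -0.6]
finger_gap: 0.0102
grip_force: 48.8
```

carry_out --series '[{"travel": [-0.05, 1, 0], "delta_rot": [0, 0, 0], "fingers": 1}, {"travel": [0, 0.83, 0], "delta_rot": [0, 0, 0], "fingers": 1}, {"travel": [0, 0.3, 0], "delta_rot": [0, 0, 0], "fingers": 1}, {"travel": [0, 0, 0], "delta_rot": [0, 0, 0], "fingers": 1}, {"travel": [0, 0, 0], "delta_rot": [0, 0, 0], "fingers": 1}]'

```text
clock: 8.55
tcp_pos: [0.5167, 0.0869, 0.1197]
orientation: [-0.0, -0.012, 1.0, -0.0]
wrist_force: [-0.1, 0.4, -1.2]
finger_gap: 0.0103
grip_force: 48.8
```

```bash
python3 - <<'E'
from h import *
s=env.get_state(); print(s['tcp_pos'],s['finger_gap'],s['grip_force'])
c=cam('wrist'); save(c,'pics/wrist3.png')
hs=cv2.cvtColor(c['color'],cv2.COLOR_RGB2HSV)
m=(((hs[...,0]<8)|(hs[...,0]>172))&(hs[...,1]>140)&(hs[...,2]>70)).astype(np.uint8)
k,l,st,ce=cv2.connectedComponentsWithStats(m)
for i in range(1,k):
    if st[i,4]>20: print(st[i],ce[i].round(1),onplane(c,*ce[i],.038+.1).round(4))
E
```

```text
[0.5166736  0.08690619 0.11972765] 0.010251371783343637 48.825520277023315
[304  67  20  33 628] [313.1  82.9] [0.4422 0.0853 0.138 ]
```

View pics/wrist3.png

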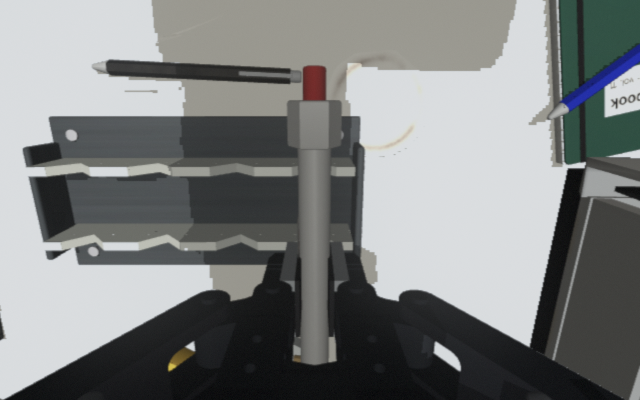

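The column (plug at 313,83) is centred in the grip and over the rightmost-in-view lane. I'll lower, release and retreat.

carry_out --series '[{"travel": [0.02, 0.02, -1], "delta_rot": [0, 0, 0], "fingers": 1}, {"travel": [0, 0, -1], "delta_rot": [0, 0, 0], "fingers": 1}, {"travel": [0, 0, -0.8], "delta_rot": [0, 0, 0], "fingers": 1}, {"travel": [0, 0, -0.6], "delta_rot": [0, 0, 0], "fingers": 1}, {"travel": [0, 0, -0.4], "delta_rot": [0, 0, 0], "fingers": 1}]'

```text
clock: 9.22
tcp_pos: [0.5175, 0.0873, 0.0244]
orientation: [-0.0, -0.012, 1.0, 0.0]
wrist_force: [-0.1, -0.1, -1.5]
finger_gap: 0.0101
grip_force: 48.8
```

carry_out --series '[{"travel": [0, 0, -0.2], "delta_rot": [0, 0, 0], "fingers": 1}, {"travel": [0, 0, 0], "delta_rot": [0, 0, 0], "fingers": 1}, {"travel": [0, 0, 0], "delta_rot": [0, 0, 0], "fingers": 1}]'

```text
clock: 9.6
tcp_pos: [0.5177, 0.0867, 0.0209]
orientation: [0.0, -0.012, 1.0, -0.001]
wrist_force: [-2.6, -4.6, 4.4]
finger_gap: 0.0104
grip_force: 49.3
```

carry_out --series '[{"travel": [0, 0, 0], "delta_rot": [0, 0, 0], "fingers": 0.1}, {"travel": [0, 0, 0], "delta_rot": [0, 0, 0], "fingers": 0.1}, {"travel": [0, 0, 0], "delta_rot": [0, 0, 0], "fingers": 0.1}, {"travel": [0, 0, 0], "delta_rot": [0, 0, 0], "fingers": 0.1}]'

```text
clock: 10.1
tcp_pos: [0.5184, 0.0823, 0.02]
orientation: [0.0, -0.01, 1.0, -0.006]
wrist_force: [0.6, -20.0, -1.5]
finger_gap: 0.0384
grip_force: 10.2
```

carry_out --series '[{"travel": [0, 0, 0.5], "delta_rot": [0, 0, 0], "fingers": 0.1}, {"travel": [0, 0, 1], "delta_rot": [0, 0, 0], "fingers": 0.1}, {"travel": [0, 0, 1], "delta_rot": [0, 0, 0], "fingers": 0.1}, {"travel": [0, 0, 1], "delta_rot": [0, 0, 0], "fingers": 0.1}, {"travel": [0, 0, 1], "delta_rot": [0, 0, 0], "fingers": 0.1}]'

```text
clock: 10.72
tcp_pos: [0.5179, 0.0882, 0.1336]
orientation: [0.001, -0.012, 1.0, 0.001]
wrist_force: [-0.3, -0.3, -0.1]
finger_gap: 0.0385
grip_force: 0.0
```

carry_out --series '[{"travel": [0, -1, 0.5], "delta_rot": [0, 0, -0.1], "fingers": 0.1}, {"travel": [0, -1, 0.5], "delta_rot": [0, 0, -0.1], "fingers": 0.1}, {"travel": [0, -1, 0.5], "delta_rot": [0, 0, -0.1], "fingers": 0.1}, {"travel": [0, -1, 0], "delta_rot": [0, 0, -0.1], "fingers": 0.1}, {"travel": [0, 0, 0], "delta_rot": [0, 0, 0], "fingers": 0.1}]'

```text
clock: 11.35
tcp_pos: [0.5182, -0.0133, 0.1704]
orientation: [0.001, 0.009, 1.0, 0.0]
wrist_force: [-0.0, -0.5, -0.1]
finger_gap: 0.0383
grip_force: 0.0
```

```bash
cat > look.py <<'E'
from h import *
import sys
s=env.get_state(); print(s['tcp_pos'],s['finger_gap'],s['clock'])
c=cam('wrist'); save(c,sys.argv[1])
hs=cv2.cvtColor(c['color'],cv2.COLOR_RGB2HSV)
m=(((hs[...,0]<8)|(hs[...,0]>172))&(hs[...,1]>140)&(hs[...,2]>70)).astype(np.uint8)
k,l,st,ce=cv2.connectedComponentsWithStats(m)
for i in range(1,k):
    if st[i,4]>20: print(st[i],ce[i].round(1),onplane(c,*ce[i],.038).round(4))
E
python3 look.py pics/wrist4.png
```

```text
[ 0.51817673 -0.01327162  0.17042394] 0.03833269554957326 11.35
[440  82   9  14 118] [443.8  88.3] [0.4435 0.0851 0.038 ]
[431 266   7   8  48] [434.  269.3] [0.5923 0.089  0.038 ]
[ 34 312  11  10  79] [ 39.  316.6] [ 0.6326 -0.2622  0.038 ]
```

View pics/wrist4.png

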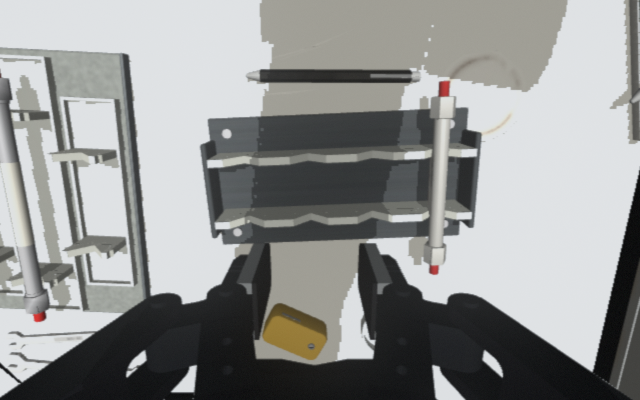

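The 158 column is seated with its mid at (0.518, 0.087) and yaw 0.026, as wanted. On opening, a finger brushed the end plate (20 N), so in the outer lanes I'll open less. Next is the 218 column.

carry_out --series '[{"travel": [0.04, -1, 0], "delta_rot": [0, 0, -0.05], "fingers": 0.1}, {"travel": [0.04, -1, 0], "delta_rot": [0, 0, -0.05], "fingers": 0.1}, {"travel": [0.04, -1, 0], "delta_rot": [0, 0, -0.05], "fingers": 0.1}, {"travel": [0.04, -1, 0], "delta_rot": [0, 0, -0.05], "fingers": 0.1}, {"travel": [0.04, -1, 0], "delta_rot": [0, 0, -0.05], "fingers": 0.1}]'

```text
clock: 12.02
tcp_pos: [0.5228, -0.1368, 0.1699]
orientation: [0.0, 0.02, 1.0, 0.0]
wrist_force: [0.3, 0.1, -0.6]
finger_gap: 0.0386
grip_force: 0.0
```

carry_out --series '[{"travel": [0.04, -1, 0], "delta_rot": [0, 0, -0.05], "fingers": 0.1}, {"travel": [0.04, -1, 0], "delta_rot": [0, 0, -0.05], "fingers": 0.1}, {"travel": [0.04, -1, 0], "delta_rot": [0, 0, -0.05], "fingers": 0.1}, {"travel": [0.04, -1, -1], "delta_rot": [0, 0, -0.05], "fingers": 0.1}, {"travel": [0.02, -0.68, -1], "delta_rot": [0, 0, -0.03], "fingers": 0.1}]'

```text
clock: 12.65
tcp_pos: [0.528, -0.2543, 0.1196]
orientation: [0.001, 0.032, 1.0, 0.0]
wrist_force: [-0.6, 0.5, 0.3]
finger_gap: 0.0385
grip_force: 0.0
```

carry_out --series '[{"travel": [0, 0, 0], "delta_rot": [0, 0, 0], "fingers": 0.1}, {"travel": [0, 0, 0], "delta_rot": [0, 0, 0], "fingers": 0.1}]'

```text
clock: 12.9
tcp_pos: [0.5274, -0.2532, 0.1206]
orientation: [0.0, 0.031, 1.0, 0.0]
wrist_force: [0.8, 0.8, 0.4]
finger_gap: 0.0385
grip_force: 0.0
```

```bash
python3 look.py pics/wrist5.png; python3 -c "
from h import *
q=env.get_state()['orientation'];print(q)"
```

```text
[ 0.52743197 -0.25318908  0.12061255] 0.038548998952020755 12.9
[305  28  13  18 212] [310.5  36.7] [ 0.4231 -0.2482  0.038 ]
[218  56  13  18 221] [223.9  64.6] [ 0.4351 -0.3011  0.038 ]
[138 108  11  18 172] [143.1 116.4] [ 0.462  -0.3553  0.038 ]
[161 283  10  10  89] [165.2 287.3] [ 0.581 -0.363  0.038]
[306 339  10   8  72] [310.6 342.3] [ 0.6338 -0.2622  0.038 ]
[ 5.57528222e-04  3.12371061e-02  9.99511846e-01 -3.99985018e-05]
```

carry_out --series '[{"travel": [0.04, -0.08, -1], "delta_rot": [0, 0, -0.04], "fingers": 0.1}, {"travel": [0, 0, -1], "delta_rot": [0, 0, 0], "fingers": 0.1}, {"travel": [0, 0, -1], "delta_rot": [0, 0, 0], "fingers": 0.1}, {"travel": [0, 0, -1], "delta_rot": [0, 0, 0], "fingers": 0.1}, {"travel": [0, 0, 0], "delta_rot": [0, 0, 0], "fingers": 0.1}]'

```text
clock: 13.58
tcp_pos: [0.5274, -0.2547, 0.0195]
orientation: [-0.001, 0.033, 0.999, 0.001]
wrist_force: [-0.8, -0.0, -0.7]
finger_gap: 0.0385
grip_force: 0.0
```

carry_out --series '[{"travel": [0, 0, 0], "delta_rot": [0, 0, 0], "fingers": 1}, {"travel": [0, 0, 0], "delta_rot": [0, 0, 0], "fingers": 1}, {"travel": [0, 0, 0], "delta_rot": [0, 0, 0], "fingers": 1}, {"travel": [0, 0, 0], "delta_rot": [0, 0, 0], "fingers": 1}]'

```text
clock: 14.08
tcp_pos: [0.5294, -0.2557, 0.0219]
orientation: [0.002, 0.033, 0.999, 0.0]
wrist_force: [0.3, 5.1, 7.1]
finger_gap: 0.0101
grip_force: 48.9
```

carry_out --series '[{"travel": [0, 0, 0.5], "delta_rot": [0, 0, 0], "fingers": 1}, {"travel": [0, 0, 0.75], "delta_rot": [0, 0, 0], "fingers": 1}, {"travel": [0, 0, 0.75], "delta_rot": [0, 0, 0], "fingers": 1}, {"travel": [0, 0, 1], "delta_rot": [0, 0, 0], "fingers": 1}, {"travel": [0, 0, 1], "delta_rot": [0, 0, 0], "fingers": 1}]'

```text
clock: 14.7
tcp_pos: [0.5279, -0.2569, 0.1218]
orientation: [0.0, 0.034, 0.999, -0.001]
wrist_force: [0.2, -0.1, -0.8]
finger_gap: 0.0105
grip_force: 48.8
```

carry_out --series '[{"travel": [-0.04, 0.6, 0], "delta_rot": [0, 0, 0.1], "fingers": 1}, {"travel": [-0.04, 0.9, 0], "delta_rot": [0, 0, 0.1], "fingers": 1}, {"travel": [-0.04, 1, 0], "delta_rot": [0, 0, 0.1], "fingers": 1}, {"travel": [-0.04, 1, 0], "delta_rot": [0, 0, 0.1], "fingers": 1}, {"travel": [-0.04, 1, 0], "delta_rot": [0, 0, 0.1], "fingers": 1}]'

```text
clock: 15.32
tcp_pos: [0.5214, -0.1409, 0.1185]
orientation: [-0.001, 0.008, 1.0, 0.001]
wrist_force: [-0.8, 0.0, -0.0]
finger_gap: 0.01
grip_force: 48.8
```

carry_out --series '[{"travel": [-0.04, 1, 0], "delta_rot": [0, 0, 0.1], "fingers": 1}, {"travel": [-0.04, 1, 0], "delta_rot": [0, 0, 0.1], "fingers": 1}, {"travel": [-0.04, 1, 0], "delta_rot": [0, 0, 0.1], "fingers": 1}, {"travel": [-0.04, 1, 0], "delta_rot": [0, 0, 0.1], "fingers": 1}, {"travel": [-0.04, 1, 0], "delta_rot": [0, 0, 0], "fingers": 1}]'

```text
clock: 15.95
tcp_pos: [0.516, -0.0163, 0.1186]
orientation: [-0.002, -0.012, 1.0, 0.0]
wrist_force: [-0.9, 0.8, 0.4]
finger_gap: 0.0098
grip_force: 48.8
```

carry_out --series '[{"travel": [0, 1, 0], "delta_rot": [0, 0, 0], "fingers": 1}, {"travel": [0, 0.83, 0], "delta_rot": [0, 0, 0], "fingers": 1}, {"travel": [0, 0.3, 0], "delta_rot": [0, 0, 0], "fingers": 1}, {"travel": [0, 0, 0], "delta_rot": [0, 0, 0], "fingers": 1}, {"travel": [0, 0, 0], "delta_rot": [0, 0, 0], "fingers": 1}]'

```text
clock: 16.58
tcp_pos: [0.5178, 0.0342, 0.1198]
orientation: [-0.0, -0.011, 1.0, -0.0]
wrist_force: [-0.1, -0.4, -1.3]
finger_gap: 0.0106
grip_force: 48.8
```

```bash
python3 look.py pics/wrist6.png; python3 -c "
from h import *
s=env.get_state();print(s['orientation'],s['grip_force'],s['finger_gap'])
c=cam('wrist');print(c['world_from_camera'][:3,3])
for z in (.138,): print(onplane(c,313,60,z))"
```

```text
[0.51775966 0.0341734  0.11977321] 0.010649064379907031 16.575
[395  84  11  17 164] [400.1  91.9] [0.4433 0.0853 0.038 ]
[-1.31182828e-04 -1.07553939e-02  9.99942150e-01 -2.52502145e-05] 48.79366993904114 0.01001863031446167
[0.44837185 0.03305507 0.2618097 ]
[0.43620764 0.03236621 0.138     ]
```

carry_out --series '[{"travel": [0.02, 0.05, -1], "delta_rot": [0, 0, 0.02], "fingers": 1}, {"travel": [0, 0, -1], "delta_rot": [0, 0, 0], "fingers": 1}, {"travel": [0, 0, -0.8], "delta_rot": [0, 0, 0], "fingers": 1}, {"travel": [0, 0, -0.6], "delta_rot": [0, 0, 0], "fingers": 1}, {"travel": [0, 0, -0.4], "delta_rot": [0, 0, 0], "fingers": 1}]'

```text
clock: 17.3
tcp_pos: [0.5185, 0.0354, 0.0244]
orientation: [-0.0, -0.012, 1.0, 0.0]
wrist_force: [0.2, 0.5, -0.8]
finger_gap: 0.0105
grip_force: 48.8
```

carry_out --series '[{"travel": [0, 0, -0.2], "delta_rot": [0, 0, 0], "fingers": 1}, {"travel": [0, 0, 0], "delta_rot": [0, 0, 0], "fingers": 1}, {"travel": [0, 0, 0], "delta_rot": [0, 0, 0], "fingers": 1}]'

```text
clock: 17.68
tcp_pos: [0.5187, 0.0347, 0.0217]
orientation: [0.0, -0.012, 1.0, -0.001]
wrist_force: [-4.7, -3.0, 10.9]
finger_gap: 0.0103
grip_force: 49.8
```

carry_out --series '[{"travel": [0, 0, 0], "delta_rot": [0, 0, 0], "fingers": 0.2}, {"travel": [0, 0, 0], "delta_rot": [0, 0, 0], "fingers": 0.2}, {"travel": [0, 0, 0], "delta_rot": [0, 0, 0], "fingers": 0.2}, {"travel": [0, 0, 0], "delta_rot": [0, 0, 0], "fingers": 0.2}]'

```text
clock: 18.18
tcp_pos: [0.5185, 0.0358, 0.0199]
orientation: [-0.0, -0.012, 1.0, 0.0]
wrist_force: [0.2, 0.1, 0.0]
finger_gap: 0.0339
grip_force: 0.0
```

carry_out --series '[{"travel": [0, 0, 0.5], "delta_rot": [0, 0, 0], "fingers": 0.2}, {"travel": [0, 0, 1], "delta_rot": [0, 0, 0], "fingers": 0.2}, {"travel": [0, 0, 1], "delta_rot": [0, 0, 0], "fingers": 0.2}, {"travel": [0, 0, 1], "delta_rot": [0, 0, 0], "fingers": 0.2}, {"travel": [0, 0, 1], "delta_rot": [0, 0, 0], "fingers": 0.2}]'

```text
clock: 18.8
tcp_pos: [0.5186, 0.0358, 0.1343]
orientation: [0.0, -0.012, 1.0, 0.0]
wrist_force: [-0.8, -0.9, 0.0]
finger_gap: 0.034
grip_force: 0.0
```

carry_out --series '[{"travel": [0, -1, 0.5], "delta_rot": [0, 0, -0.1], "fingers": 0.1}, {"travel": [0, -1, 0.5], "delta_rot": [0, 0, -0.1], "fingers": 0.1}, {"travel": [0, -1, 0.5], "delta_rot": [0, 0, -0.1], "fingers": 0.1}, {"travel": [0, -1, 0], "delta_rot": [0, 0, -0.1], "fingers": 0.1}, {"travel": [0, 0, 0], "delta_rot": [0, 0, 0], "fingers": 0.1}]'

```text
clock: 19.42
tcp_pos: [0.5188, -0.0656, 0.171]
orientation: [0.001, 0.009, 1.0, -0.0]
wrist_force: [0.0, -0.2, 0.7]
finger_gap: 0.0383
grip_force: 0.0
```

```bash
python3 look.py pics/wrist7.png
```

```text
[ 0.51884328 -0.06562168  0.17103766] 0.03834829501905109 19.425
[441  36  12  15 158] [446.8  43.1] [0.4129 0.0324 0.038 ]
[ 0 78  4 15 44] [ 1.1 86.3] [ 0.4363 -0.2972  0.038 ]
[509  79  11  15 149] [514.   86.1] [0.4435 0.085  0.038 ]
[491 264   8   8  58] [494.6 267.2] [0.5922 0.0887 0.038 ]
[ 31 293  12  10  90] [ 36.5 297.4] [ 0.6141 -0.3131  0.038 ]
[428 296  10   7  46] [432.8 299.2] [0.6225 0.0378 0.038 ]
```

View pics/wrist7.png

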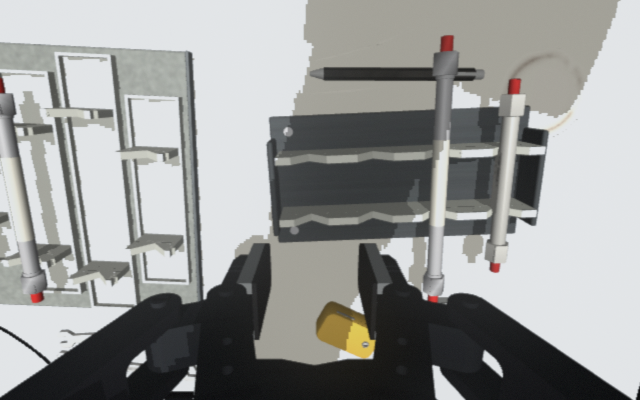

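The 218 column is seated in lane 2 with its mid at (0.5177, 0.0351); plugs are at (447,43) and (433,299). Next is the 188 column.

carry_out --series '[{"travel": [0.03, -1, 0], "delta_rot": [0, 0, -0.05], "fingers": 0.1}, {"travel": [0.03, -1, 0], "delta_rot": [0, 0, -0.05], "fingers": 0.1}, {"travel": [0.03, -1, 0], "delta_rot": [0, 0, -0.05], "fingers": 0.1}, {"travel": [0.03, -1, 0], "delta_rot": [0, 0, -0.05], "fingers": 0.1}, {"travel": [0.03, -1, 0], "delta_rot": [0, 0, -0.05], "fingers": 0.1}]'

```text
clock: 20.1
tcp_pos: [0.5223, -0.1888, 0.1702]
orientation: [-0.0, 0.02, 1.0, 0.0]
wrist_force: [0.3, 0.9, 0.1]
finger_gap: 0.0386
grip_force: 0.0
```

carry_out --series '[{"travel": [0.03, -1, 0], "delta_rot": [0, 0, -0.05], "fingers": 0.1}, {"travel": [0.03, -1, 0], "delta_rot": [0, 0, -0.05], "fingers": 0.1}, {"travel": [0.03, -1, 0], "delta_rot": [0, 0, -0.05], "fingers": 0.1}, {"travel": [0, -1, -1], "delta_rot": [0, 0, -0.05], "fingers": 0.1}, {"travel": [0, -0.72, -1], "delta_rot": [0, 0, -0.05], "fingers": 0.1}]'

```text
clock: 20.72
tcp_pos: [0.5249, -0.309, 0.1198]
orientation: [0.001, 0.033, 0.999, -0.0]
wrist_force: [0.6, -0.2, -0.3]
finger_gap: 0.0387
grip_force: 0.0
```

carry_out --series '[{"travel": [0, 0, 0], "delta_rot": [0, 0, 0], "fingers": 0.1}, {"travel": [0, 0, 0], "delta_rot": [0, 0, 0], "fingers": 0.1}]'

```text
clock: 20.98
tcp_pos: [0.5247, -0.3071, 0.1207]
orientation: [0.0, 0.033, 0.999, 0.0]
wrist_force: [0.1, -0.3, 0.8]
finger_gap: 0.0386
grip_force: 0.0
```

```bash
python3 look.py pics/wrist8.png; python3 -c "
from h import *
q=env.get_state()['orientation'];print(q)"
```

```text
[ 0.52468517 -0.30705637  0.1206887 ] 0.038593115845112706 20.975
[308  55  12  18 214] [313.4  63.5] [ 0.4352 -0.3011  0.038 ]
[225 108  11  17 158] [229.7 115.8] [ 0.4622 -0.3552  0.038 ]
[309 320  11   9  89] [313.8 323.7] [ 0.6152 -0.3129  0.038 ]
[ 5.01564374e-04  3.26076003e-02  9.99468098e-01 -1.17356060e-04]
```

carry_out --series '[{"travel": [0.02, 0, -1], "delta_rot": [0, 0, 0], "fingers": 0.1}, {"travel": [0, 0, -1], "delta_rot": [0, 0, 0], "fingers": 0.1}, {"travel": [0, 0, -1], "delta_rot": [0, 0, 0], "fingers": 0.1}, {"travel": [0, 0, -1], "delta_rot": [0, 0, 0], "fingers": 0.1}, {"travel": [0, 0, 0], "delta_rot": [0, 0, 0], "fingers": 0.1}]'

```text
clock: 21.65
tcp_pos: [0.5244, -0.3058, 0.0195]
orientation: [-0.001, 0.032, 0.999, 0.001]
wrist_force: [-0.0, -0.6, 1.0]
finger_gap: 0.0387
grip_force: 0.0
```

carry_out --series '[{"travel": [0, 0, 0], "delta_rot": [0, 0, 0], "fingers": 1}, {"travel": [0, 0, 0], "delta_rot": [0, 0, 0], "fingers": 1}, {"travel": [0, 0, 0], "delta_rot": [0, 0, 0], "fingers": 1}, {"travel": [0, 0, 0], "delta_rot": [0, 0, 0], "fingers": 1}]'

```text
clock: 22.15
tcp_pos: [0.5263, -0.3076, 0.022]
orientation: [0.001, 0.033, 0.999, -0.0]
wrist_force: [-0.0, 2.4, 6.5]
finger_gap: 0.0106
grip_force: 48.9
```

carry_out --series '[{"travel": [0, 0, 0.5], "delta_rot": [0, 0, 0], "fingers": 1}, {"travel": [0, 0, 0.75], "delta_rot": [0, 0, 0], "fingers": 1}, {"travel": [0, 0, 0.75], "delta_rot": [0, 0, 0], "fingers": 1}, {"travel": [0, 0, 1], "delta_rot": [0, 0, 0], "fingers": 1}, {"travel": [0, 0, 1], "delta_rot": [0, 0, 0], "fingers": 1}]'

```text
clock: 22.78
tcp_pos: [0.5248, -0.3075, 0.1215]
orientation: [-0.0, 0.033, 0.999, -0.0]
wrist_force: [-0.1, -0.6, -1.3]
finger_gap: 0.0102
grip_force: 48.8
```

carry_out --series '[{"travel": [-0.02, 0.6, 0], "delta_rot": [0, 0, 0.1], "fingers": 1}, {"travel": [-0.02, 0.9, 0], "delta_rot": [0, 0, 0.1], "fingers": 1}, {"travel": [-0.02, 1, 0], "delta_rot": [0, 0, 0.1], "fingers": 1}, {"travel": [-0.02, 1, 0], "delta_rot": [0, 0, 0.1], "fingers": 1}, {"travel": [-0.02, 1, 0], "delta_rot": [0, 0, 0.1], "fingers": 1}]'

```text
clock: 23.4
tcp_pos: [0.522, -0.1922, 0.1195]
orientation: [-0.0, 0.007, 1.0, 0.0]
wrist_force: [-0.8, -1.0, -0.3]
finger_gap: 0.0103
grip_force: 48.8
```

carry_out --series '[{"travel": [-0.02, 1, 0], "delta_rot": [0, 0, 0.1], "fingers": 1}, {"travel": [-0.02, 1, 0], "delta_rot": [0, 0, 0.1], "fingers": 1}, {"travel": [-0.02, 1, 0], "delta_rot": [0, 0, 0.1], "fingers": 1}, {"travel": [-0.02, 1, 0], "delta_rot": [0, 0, 0.1], "fingers": 1}, {"travel": [-0.02, 1, 0], "delta_rot": [0, 0, 0], "fingers": 1}]'

```text
clock: 24.02
tcp_pos: [0.5192, -0.0674, 0.1197]
orientation: [-0.0, -0.013, 1.0, 0.0]
wrist_force: [0.8, -0.5, -0.9]
finger_gap: 0.0099
grip_force: 48.8
```

carry_out --series '[{"travel": [0, 1, 0], "delta_rot": [0, 0, 0], "fingers": 1}, {"travel": [0, 0.82, 0], "delta_rot": [0, 0, 0], "fingers": 1}, {"travel": [0, 0.3, 0], "delta_rot": [0, 0, 0], "fingers": 1}, {"travel": [0, 0, 0], "delta_rot": [0, 0, 0], "fingers": 1}, {"travel": [0, 0, 0], "delta_rot": [0, 0, 0], "fingers": 1}]'

```text
clock: 24.65
tcp_pos: [0.52, -0.0171, 0.12]
orientation: [-0.0, -0.012, 1.0, -0.0]
wrist_force: [0.9, 0.4, -0.2]
finger_gap: 0.01
grip_force: 48.8
```

```bash
python3 look.py pics/wrist9.png; python3 -c "
from h import *
s=env.get_state();print(s['orientation'],s['tcp_pos'],s['grip_force'])"
```

```text
[ 0.52001213 -0.01707995  0.120011  ] 0.010040235145125887 24.65
[302  11  25  34 822] [313.9  27.8] [ 0.411  -0.0194  0.038 ]
[396  24  14  19 242] [402.5  33.2] [0.4127 0.0324 0.038 ]
[478  81  14  19 220] [484.4  90.2] [0.4433 0.0852 0.038 ]
[453 302   9   8  48] [457.5 304.9] [0.592  0.0888 0.038 ]
[ 1.10616236e-05 -1.17338435e-02  9.99931154e-01 -5.71808474e-05] [ 0.52006839 -0.01728128  0.12002086] 48.81211996078491
```

carry_out --series '[{"travel": [-0.02, 0.02, -1], "delta_rot": [0, 0, 0], "fingers": 1}, {"travel": [0, 0, -1], "delta_rot": [0, 0, 0], "fingers": 1}, {"travel": [0, 0, -0.8], "delta_rot": [0, 0, 0], "fingers": 1}, {"travel": [0, 0, -0.6], "delta_rot": [0, 0, 0], "fingers": 1}, {"travel": [0, 0, -0.4], "delta_rot": [0, 0, 0], "fingers": 1}]'

```text
clock: 25.32
tcp_pos: [0.5194, -0.0167, 0.0244]
orientation: [-0.0, -0.012, 1.0, 0.0]
wrist_force: [-0.0, -0.5, -0.6]
finger_gap: 0.0103
grip_force: 48.8
```

carry_out --series '[{"travel": [0, 0, -0.2], "delta_rot": [0, 0, 0], "fingers": 1}, {"travel": [0, 0, 0], "delta_rot": [0, 0, 0], "fingers": 1}, {"travel": [0, 0, 0], "delta_rot": [0, 0, 0], "fingers": 1}]'

```text
clock: 25.7
tcp_pos: [0.5197, -0.0173, 0.0217]
orientation: [0.0, -0.012, 1.0, -0.001]
wrist_force: [-5.5, -2.5, 10.9]
finger_gap: 0.0098
grip_force: 49.9
```

carry_out --series '[{"travel": [0, 0, 0], "delta_rot": [0, 0, 0], "fingers": 0.2}, {"travel": [0, 0, 0], "delta_rot": [0, 0, 0], "fingers": 0.2}, {"travel": [0, 0, 0], "delta_rot": [0, 0, 0], "fingers": 0.2}, {"travel": [0, 0, 0], "delta_rot": [0, 0, 0], "fingers": 0.2}]'

```text
clock: 26.2
tcp_pos: [0.5195, -0.0162, 0.0199]
orientation: [-0.0, -0.012, 1.0, 0.0]
wrist_force: [0.2, -0.2, 0.3]
finger_gap: 0.0344
grip_force: 0.0
```

carry_out --series '[{"travel": [0, 0, 0.5], "delta_rot": [0, 0, 0], "fingers": 0.2}, {"travel": [0, 0, 1], "delta_rot": [0, 0, 0], "fingers": 0.2}, {"travel": [0, 0, 1], "delta_rot": [0, 0, 0], "fingers": 0.2}, {"travel": [0, 0, 1], "delta_rot": [0, 0, 0], "fingers": 0.2}, {"travel": [0, 0, 1], "delta_rot": [0, 0, 0], "fingers": 0.2}]'

```text
clock: 26.82
tcp_pos: [0.5197, -0.0162, 0.1343]
orientation: [0.0, -0.012, 1.0, -0.0]
wrist_force: [-0.1, -0.4, -1.5]
finger_gap: 0.0341
grip_force: 0.0
```

carry_out --series '[{"travel": [0, -1, 0.5], "delta_rot": [0, 0, -0.1], "fingers": 0.1}, {"travel": [0, -1, 0.5], "delta_rot": [0, 0, -0.1], "fingers": 0.1}, {"travel": [0, -1, 0.5], "delta_rot": [0, 0, -0.1], "fingers": 0.1}, {"travel": [0, -1, 0], "delta_rot": [0, 0, -0.1], "fingers": 0.1}, {"travel": [0, 0, 0], "delta_rot": [0, 0, 0], "fingers": 0.1}]'

```text
clock: 27.45
tcp_pos: [0.5198, -0.1177, 0.171]
orientation: [0.001, 0.009, 1.0, -0.0]
wrist_force: [-0.3, 0.2, -0.7]
finger_gap: 0.0383
grip_force: 0.0
```

```bash
python3 look.py pics/wrist10.png
```

```text
[ 0.51984837 -0.11768193  0.17103245] 0.03828905833346365 27.45
[513  33  14  16 181] [519.1  40.3] [0.4131 0.0323 0.038 ]
[440  58  12  15 168] [445.7  65.3] [ 0.429  -0.0191  0.038 ]
[579  77  12  14 139] [584.8  83.4] [0.4436 0.0852 0.038 ]
[  0 113   9  15 117] [  3.7 120.7] [ 0.4623 -0.354   0.038 ]
[ 25 257  10  10  82] [ 29.5 261.4] [ 0.5803 -0.3629  0.038 ]
[551 261  10   9  71] [555.2 265. ] [0.5921 0.0884 0.038 ]
[430 281   8   8  59] [433.5 284.2] [ 0.6086 -0.0147  0.038 ]
[487 294  10   8  70] [491.4 297.8] [0.6231 0.0375 0.038 ]
```

View pics/wrist10.png

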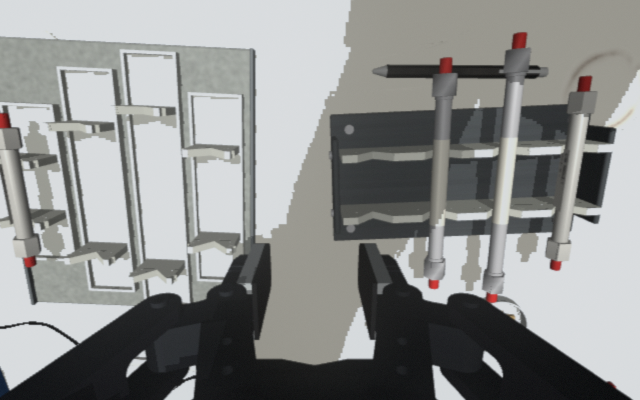

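The 188 column is seated with its mid at (0.5188, -0.0169). Last is the 128 column.

carry_out --series '[{"travel": [0.02, -1, 0], "delta_rot": [0, 0, -0.05], "fingers": 0.1}, {"travel": [0.02, -1, 0], "delta_rot": [0, 0, -0.05], "fingers": 0.1}, {"travel": [0.02, -1, 0], "delta_rot": [0, 0, -0.05], "fingers": 0.1}, {"travel": [0, -1, 0], "delta_rot": [0, 0, -0.05], "fingers": 0.1}, {"travel": [0, -1, 0], "delta_rot": [0, 0, -0.05], "fingers": 0.1}]'

```text
clock: 28.12
tcp_pos: [0.521, -0.2407, 0.1702]
orientation: [-0.0, 0.02, 1.0, 0.0]
wrist_force: [0.8, 1.1, 1.0]
finger_gap: 0.0384
grip_force: 0.0
```

carry_out --series '[{"travel": [0, -1, 0], "delta_rot": [0, 0, -0.05], "fingers": 0.1}, {"travel": [0, -1, 0], "delta_rot": [0, 0, -0.05], "fingers": 0.1}, {"travel": [0, -1, 0], "delta_rot": [0, 0, -0.05], "fingers": 0.1}, {"travel": [0, -1, -1], "delta_rot": [0, 0, -0.05], "fingers": 0.1}, {"travel": [0, -0.72, -1], "delta_rot": [0, 0, -0.05], "fingers": 0.1}]'

```text
clock: 28.75
tcp_pos: [0.5212, -0.3615, 0.1197]
orientation: [0.0, 0.033, 0.999, -0.0]
wrist_force: [0.6, 0.3, 1.0]
finger_gap: 0.0384
grip_force: 0.0
```

carry_out --series '[{"travel": [0, 0, 0], "delta_rot": [0, 0, 0], "fingers": 0.1}, {"travel": [0, 0, 0], "delta_rot": [0, 0, 0], "fingers": 0.1}]'

```text
clock: 29.0
tcp_pos: [0.5211, -0.3593, 0.1207]
orientation: [0.0, 0.033, 0.999, 0.0]
wrist_force: [0.1, 0.7, 0.5]
finger_gap: 0.0385
grip_force: 0.0
```

```bash
python3 look.py pics/wrist11.png; python3 -c "
from h import *
q=env.get_state()['orientation'];print(q)"
```

```text
[ 0.52110465 -0.35925366  0.12065874] 0.0384972483379957 29.0
[310 108   9  17 152] [314.  115.9] [ 0.4622 -0.355   0.038 ]
[310 283   9  10  80] [314. 287.] [ 0.5812 -0.363   0.038 ]
[ 4.97452581e-04  3.26590820e-02  9.99466404e-01 -2.11586228e-04]
```

carry_out --series '[{"travel": [0.02, 0, -1], "delta_rot": [0, 0, 0], "fingers": 0.1}, {"travel": [0, 0, -1], "delta_rot": [0, 0, 0], "fingers": 0.1}, {"travel": [0, 0, -1], "delta_rot": [0, 0, 0], "fingers": 0.1}, {"travel": [0, 0, -1], "delta_rot": [0, 0, 0], "fingers": 0.1}, {"travel": [0, 0, 0], "delta_rot": [0, 0, 0], "fingers": 0.1}]'

```text
clock: 29.68
tcp_pos: [0.521, -0.3577, 0.0195]
orientation: [-0.001, 0.032, 0.999, 0.001]
wrist_force: [-0.2, 0.0, 0.6]
finger_gap: 0.0384
grip_force: 0.0
```

carry_out --series '[{"travel": [0, 0, 0], "delta_rot": [0, 0, 0], "fingers": 1}, {"travel": [0, 0, 0], "delta_rot": [0, 0, 0], "fingers": 1}, {"travel": [0, 0, 0], "delta_rot": [0, 0, 0], "fingers": 1}, {"travel": [0, 0, 0], "delta_rot": [0, 0, 0], "fingers": 1}]'

```text
clock: 30.18
tcp_pos: [0.5227, -0.3595, 0.0221]
orientation: [0.001, 0.033, 0.999, -0.0]
wrist_force: [0.4, 2.8, 6.7]
finger_gap: 0.0102
grip_force: 48.9
```

carry_out --series '[{"travel": [0, 0, 0.5], "delta_rot": [0, 0, 0], "fingers": 1}, {"travel": [0, 0, 0.75], "delta_rot": [0, 0, 0], "fingers": 1}, {"travel": [0, 0, 0.75], "delta_rot": [0, 0, 0], "fingers": 1}, {"travel": [0, 0, 1], "delta_rot": [0, 0, 0], "fingers": 1}, {"travel": [0, 0, 1], "delta_rot": [0, 0, 0], "fingers": 1}]'

```text
clock: 30.8
tcp_pos: [0.5213, -0.3596, 0.1215]
orientation: [-0.0, 0.033, 0.999, -0.0]
wrist_force: [0.3, -0.1, -1.3]
finger_gap: 0.0102
grip_force: 48.8
```

carry_out --series '[{"travel": [-0.02, 0.6, 0], "delta_rot": [0, 0, 0.1], "fingers": 1}, {"travel": [-0.02, 0.9, 0], "delta_rot": [0, 0, 0.1], "fingers": 1}, {"travel": [0, 1, 0], "delta_rot": [0, 0, 0.1], "fingers": 1}, {"travel": [0, 1, 0], "delta_rot": [0, 0, 0.1], "fingers": 1}, {"travel": [0, 1, 0], "delta_rot": [0, 0, 0.1], "fingers": 1}]'

```text
clock: 31.42
tcp_pos: [0.5202, -0.2443, 0.1197]
orientation: [-0.0, 0.007, 1.0, 0.0]
wrist_force: [0.7, -1.2, -0.9]
finger_gap: 0.0101
grip_force: 48.8
```

carry_out --series '[{"travel": [0, 1, 0], "delta_rot": [0, 0, 0.1], "fingers": 1}, {"travel": [0, 1, 0], "delta_rot": [0, 0, 0.1], "fingers": 1}, {"travel": [0, 1, 0], "delta_rot": [0, 0, 0.1], "fingers": 1}, {"travel": [0, 1, 0], "delta_rot": [0, 0, 0.1], "fingers": 1}, {"travel": [0, 1, 0], "delta_rot": [0, 0, 0], "fingers": 1}]'

```text
clock: 32.05
tcp_pos: [0.5204, -0.12, 0.1202]
orientation: [0.0, -0.012, 1.0, 0.0]
wrist_force: [0.1, -0.2, -1.0]
finger_gap: 0.0104
grip_force: 48.8
```

carry_out --series '[{"travel": [0, 1, 0], "delta_rot": [0, 0, 0], "fingers": 1}, {"travel": [0, 0.83, 0], "delta_rot": [0, 0, 0], "fingers": 1}, {"travel": [0, 0.3, 0], "delta_rot": [0, 0, 0], "fingers": 1}, {"travel": [0, 0, 0], "delta_rot": [0, 0, 0], "fingers": 1}, {"travel": [0, 0, 0], "delta_rot": [0, 0, 0], "fingers": 1}]'

```text
clock: 32.67
tcp_pos: [0.5207, -0.069, 0.1201]
orientation: [0.0, -0.012, 1.0, -0.0]
wrist_force: [0.4, -0.1, -1.0]
finger_gap: 0.0101
grip_force: 48.8
```

```bash
python3 look.py pics/wrist12.png; python3 -c "
from h import *
s=env.get_state();print(s['orientation'],s['tcp_pos'],s['grip_force'])"
```

```text
[ 0.52069228 -0.06899366  0.12013227] 0.010104455549597916 32.675
[483  25  17  19 275] [491.1  34.2] [0.4127 0.0324 0.038 ]
[393  52  15  19 247] [400.6  61.4] [ 0.4288 -0.0192  0.038 ]
[562  83  16  18 234] [569.1  91.5] [0.4436 0.085  0.038 ]
[306 110  18  31 513] [314.6 125.4] [ 0.4674 -0.0696  0.038 ]
[524 301  11  11  87] [528.6 306. ] [0.5925 0.0887 0.038 ]
[ 8.26419537e-05 -1.16743083e-02  9.99931846e-01 -8.96960326e-05] [ 0.52065632 -0.06914409  0.12006764] 48.83097589015961
```

carry_out --series '[{"travel": [0, 0.02, -1], "delta_rot": [0, 0, 0], "fingers": 1}, {"travel": [0, 0, -1], "delta_rot": [0, 0, 0], "fingers": 1}, {"travel": [0, 0, -0.8], "delta_rot": [0, 0, 0], "fingers": 1}, {"travel": [0, 0, -0.6], "delta_rot": [0, 0, 0], "fingers": 1}, {"travel": [0, 0, -0.4], "delta_rot": [0, 0, 0], "fingers": 1}]'

```text
clock: 33.35
tcp_pos: [0.5204, -0.0684, 0.0244]
orientation: [-0.0, -0.012, 1.0, 0.0]
wrist_force: [-0.1, 0.2, -0.2]
finger_gap: 0.0099
grip_force: 48.8
```

carry_out --series '[{"travel": [0, 0, -0.2], "delta_rot": [0, 0, 0], "fingers": 1}, {"travel": [0, 0, 0], "delta_rot": [0, 0, 0], "fingers": 1}, {"travel": [0, 0, 0], "delta_rot": [0, 0, 0], "fingers": 1}]'

```text
clock: 33.72
tcp_pos: [0.5209, -0.0693, 0.0218]
orientation: [0.0, -0.012, 1.0, -0.001]
wrist_force: [-4.6, -2.3, 10.6]
finger_gap: 0.0102
grip_force: 49.9
```

carry_out --series '[{"travel": [0, 0, 0], "delta_rot": [0, 0, 0], "fingers": 0.5}, {"travel": [0, 0, 0], "delta_rot": [0, 0, 0], "fingers": 0.5}, {"travel": [0, 0, 0], "delta_rot": [0, 0, 0], "fingers": 0.5}, {"travel": [0, 0, 0], "delta_rot": [0, 0, 0], "fingers": 0.5}]'

```text
clock: 34.22
tcp_pos: [0.5205, -0.0679, 0.0199]
orientation: [-0.0, -0.012, 1.0, 0.0]
wrist_force: [-0.2, 0.8, -1.0]
finger_gap: 0.0213
grip_force: 0.0
```

carry_out --series '[{"travel": [0, 0, 0.5], "delta_rot": [0, 0, 0], "fingers": 0.5}, {"travel": [0, 0, 1], "delta_rot": [0, 0, 0], "fingers": 0.5}, {"travel": [0, 0, 1], "delta_rot": [0, 0, 0], "fingers": 0.5}, {"travel": [0, 0, 1], "delta_rot": [0, 0, 0], "fingers": 0.5}, {"travel": [0, 0, 1], "delta_rot": [0, 0, 0], "fingers": 0.5}]'

```text
clock: 34.85
tcp_pos: [0.5206, -0.068, 0.1343]
orientation: [0.0, -0.012, 1.0, -0.0]
wrist_force: [-0.5, 0.6, -0.3]
finger_gap: 0.0212
grip_force: 0.0
```

carry_out --series '[{"travel": [0, 0.5, 1], "delta_rot": [0, 0, 0], "fingers": 0.5}, {"travel": [0, 0.5, 1], "delta_rot": [0, 0, 0], "fingers": 0.5}, {"travel": [0, 0.5, 1], "delta_rot": [0, 0, 0], "fingers": 0.5}, {"travel": [0, 0, 0], "delta_rot": [0, 0, 0], "fingers": 0.5}, {"travel": [0, 0, 0], "delta_rot": [0, 0, 0], "fingers": 0.5}]'

```text
clock: 35.48
tcp_pos: [0.5203, -0.0306, 0.2074]
orientation: [-0.0, -0.012, 1.0, -0.0]
wrist_force: [0.1, 0.7, 0.4]
finger_gap: 0.0212
grip_force: 0.0
```

```bash
python3 look.py pics/wrist13.png; python3 -c "
from h import *
c=cam('side'); cv2.imwrite('pics/side13.png',cv2.resize(c['color'][150:350,180:440,::-1],None,fx=2.5,fy=2.5))"
```

```text
[ 0.52031777 -0.03062553  0.20736956] 0.021159674184134575 35.475
[389  47   9  12 104] [393.2  52.7] [0.413  0.0322 0.038 ]
[326  66   9  12 107] [330.   71.6] [ 0.4289 -0.0192  0.038 ]
[449  87   8  12  87] [452.4  92.5] [0.4432 0.0851 0.038 ]
[266 103   7  12  78] [269.  108.9] [ 0.4604 -0.0705  0.038 ]
[271 234   6   8  38] [273.2 237.2] [ 0.5786 -0.0679  0.038 ]
[433 251   6   7  38] [435.6 253.8] [0.5921 0.0885 0.038 ]
[325 264   7   7  47] [328.  266.9] [ 0.6083 -0.0147  0.038 ]
```

View pics/wrist13.png

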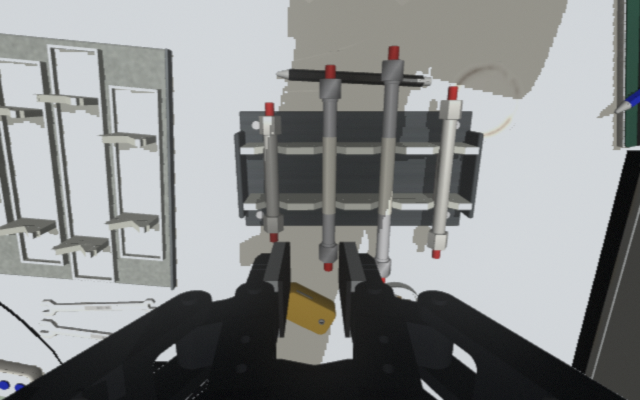

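View pics/side13.png

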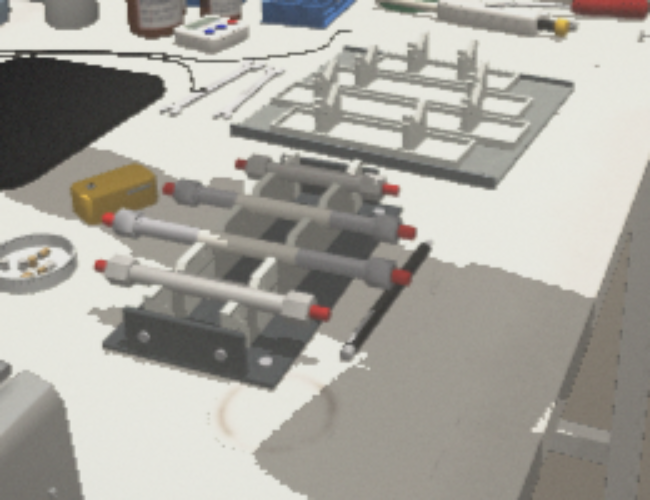

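All four columns lie seated in both combs, in rack order 158, 218, 188, 128 from the left, and centred to about 1 mm. The gripper is clear of everything, so I'm handing in.

```bash
python3 -c "
from workcell import env
print(env.hand_in())"
```

```text
the job is handed in; nothing more can be done
None
```

I moved all four columns to the run cradle in their original left-to-right order (158, 218, 188, 128) and handed the job in at about 35.5 s; they are seated in both combs and centred to about 1 mm, and the one unplanned contact was a finger brushing the end plate at about 20 N.

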